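# Wind the book press down with its loose crank

### The arm

A 6-joint arm with a two-finger parallel gripper is mounted at the origin on a cart in front of the work surface, level with it; the furniture and walls round the work are solid. World frame = base frame: x ahead of the robot, y to its left, z up, the work surface at z = 0. Lengths are in mm, angles in rad, forces in N, time in s.
With the tool pointing down it reaches from about 275 to 750 mm from the base axis. Payload 10.2 kg.
Tool frame: the origin (TCP) lies where the fingers leave the gripper's body, on its centre line; the fingertips stand 73 mm ahead of it and the grasp point (between the pads) lies 54 mm ahead of it; z points along the fingers, y is the line along which they close (so a half turn about z gives the same grasp; the last joint's range is limited). The gripper opens to 85 mm and grips with 20 to 120 N. Pads are 22 mm wide; open, the fingers measure 114 mm over their backs; the gripper's body (76 mm by 85 mm) begins 54 mm behind the grasp point. The pads swing forward as they close: fully open they stand 13 mm farther back than shut.
Start: joints at [0.903, 0.313, 1.498, -0, 1.331, -0.223], TCP at [225.909, 473.917, 303.894] pointing down, gripper open.
Joint ranges: [-2.94, 2.94], [-0.97, 2.17], [0.19, 2.56], [-1.23, 4.37], [0.02, 3.11], [-2.88, 2.88]. Speed limits (rad/s): [2.39, 2.39, 3.01, 3.14, 3.14, 3.14].

### API

Orientations are given as a unit quaternion [w, x, y, z].
In Python, from rig import ctrl gives the robot as it stands.
- The arm moves only by the shell command python3 -m creep 'ROWS' [OPENING] [FORCE]. ROWS is JSON, a list that holds one entry, the list of rows, each a list of 6 numbers: the shift along the world's x, y, z in units of 25 mm (1.0 is 25 mm), then the turn, a rotation vector about the world's x, y, z in units of 5 degrees (1.0 is 5 degrees). In form: [[[x, y, z, ax, ay, az], ...]]. A call has 1 to 20 rows; each row is the pose to reach, as a shift and turn from the pose commanded when the call began; what a row does not reach only later rows make up. A row lasts 1/12 s, in which the tool goes at most 41.7 mm and 7.16 degrees, less where a joint would pass 70% of its speed; a pose out of reach is approached as far as the arm can. A call with a gripper value outside its range is refused whole. OPENING is the finger opening in mm, from 0 to 85.4, set as the call begins (- or left out, the last holds). The fingers move at their own pace and stop on an object; FORCE is the grip in N (left out, the last holds). Time passes only in rows, so rows that repeat a pose let the fingers close. It gives the time, the measured TCP pose, the force, the opening and the grip force at its end, in the units of the state.
- ctrl.sense(): the state, without advancing time (a new reading comes with each control period).
- ctrl.capture(name): name is "scene" or "top"; returns a dict with "image" (420x560x3 uint8, red, green, blue), "fx", "fy", "cx", "cy" (pixels), "R" (3x3) and "t" (3): a world point X has camera coordinates R X + t. Camera axes: x right, y down, z forward; pixel columns grow to the right and rows downward; lengths in mm; the calibration is good to about 2 mm. A picture is of the moment at which its call begins. There is no depth.
- ctrl.finish_job(): hands the job in; it is judged then, once.
The state is a dict: "time_s": time; "joints": joint angles; "dq": joint speeds; "tau": joint torques, N m; "eef_pos": TCP position; "ee_rot": TCP orientation; "force": force on the tool from outside, world axes, zero at the start; "wrist_torque": the same for the moment, N m; "grip_width": opening from 0.0 (shut) to 1.0 (fully open); "grip_force": force on a finger pad.
Only numpy, scipy, OpenCV 4.12 (cv2) and the standard library are available. Lean on these libraries where they do the work, as an engineer would, in place of code of your own. Each camera call takes 0.05 s, during which the arm holds its last target. There are 200 camera calls.

### The job

A repaired book lies under the raised platen of the small book press. Take the red-handled crank from the cork-lined tray, fit it fully down on the square end of the press screw and wind it clockwise until the platen is tight on the book. Then lift the crank off, leaving the press tight, and lay it gently back in the tray, flat with its red handle up, without shifting the book or knocking over the glue stick.

Things in the scene. Friction and masses are not known exactly. Their poses are not given: they have to be found in the camera images.
- crank_hub (a point): Centre of the loose crank's hub (crank 0.28 kg), a dark steel block 36 x 36 mm, 43 mm high plus a 2 mm button; this point is 21.5 mm above its underside. z up along the socket, x along the arm from hub to handle. The arm leaves towards +x only, so the hub's +y and -y faces are free for fingers from top to bottom. It starts lying flat in the tray, handle up
- crank_foot (a point): Mouth of the crank's square socket, centre of the hub's underside, axes as crank_hub. The socket is 22.4 mm wide and 33 mm deep, its sides parallel to the hub's faces. The flat arm is 22 mm wide and 9 mm thick, its underside level with this point
- crank_handle (a point): Middle of the crank's upright red handle, fixed to the arm: a round bar about 21 mm across, 75 mm from the hub's axis along +x, reaching from 12 to 72 mm above the crank's underside (this point: 42 mm above). Pushed sideways round its circle it turns a seated crank; gripping is not needed
- shoulder (a point): Centre of the top of the round collar (38 mm across) on the vertical press screw; turns and sinks with it. On it stands the square end: 20 mm wide, 32 mm high, the last 6 mm tapering to 14 mm, sides parallel to this point's x and y. A fully seated crank stands with its underside on this collar, in any of four positions a quarter turn apart
- beam_top (a point): Centre of the top face (146 mm above the desk) of the fixed press's dark head beam, on the screw axis; the beam is 258 mm long along this point's y and 44 mm wide (60 mm at the middle), nuts near its ends 105 mm off stand 16 mm higher, the brass nut at the middle 7 mm. The collar's top is 20 mm above this point plus 1.91 mm for each radian of joint screw
- screw (a joint): Angle of the press screw (rad), growing anticlockwise seen from above as the platen rises. 0: the platen just touches the book; -0.25: hard stop, book squeezed. Starts between 4.8 and 8.0. A clockwise turn lowers platen, screw and crank by 12 mm. It stays where it is left and takes about 0.2 Nm (2 to 4 N at the handle)
- tray_floor (a point): Centre of the cork floor of the fixed grey tray, 7 mm above the desk; x along its length, y across. Inside 210 x 162 mm, walls 5 mm thick, top 18 mm above the desk. A roll of paper tape (37 mm across, 15 mm high) lies in its corner about 80 mm along +x and 55 mm along +y
- book_4: The thin white hardback, 246 x 152 x 26 mm, loose, lying flat on the press board (board top 26 mm above the desk) with its long side front to back; its origin is the middle of its far short end, half-way through its thickness. To be left where it lies
- glue_stick: Bystander: glue stick standing to the right of the press, 26 mm across, 89 mm high, origin at its foot, z up
Not all that is in view belongs to the job. There is more than one size of the part that bears crank_hub; the job needs the largest.

How it is judged:
By the outcome, as a careful person would: the job done as asked, in the order asked, and still so for the second after the job is handed in, with the robot touching nothing.
It also fails if it takes over 72 s, if anything falls off the work surface, if the arm or the gripper's body presses on something with over 40 N, if the wrist force passes 120 N, or if a joint passes its speed limit or range.

## Working session

There is one attempt and no reset: what is moved stays moved. The work goes in short steps, Python scripts to look and compute and a shell command to move; the robot and the scene stay as the last step left them, time stands still between calls to the robot, and variables do not carry over. Pictures are saved under pics/ and viewed, at most 10 in all, crops included, and the job is handed in when it is done.

```bash
mkdir -p pics; ls; python3 - <<'E'
from rig import ctrl
import cv2, json, numpy as np
for n in ("scene","top"):
    c=ctrl.capture(n); cv2.imwrite(f"pics/{n}0.png",c["image"][:,:,::-1])
    print(n,c["fx"],c["fy"],c["cx"],c["cy"],np.round(c["R"],4).tolist(),np.round(c["t"],1).tolist())
s=ctrl.sense();print(s)
E
```

```text
pics
scene 481.54991278837434 481.54991278837434 278.8956959247584 213.7942434032206 [[0.5862, -0.8098, 0.0265], [-0.3306, -0.2689, -0.9046], [0.7397, 0.5215, -0.4253]] [-233.2, 329.0, 890.1]
top 423.1032413486243 423.1032413486243 278.2981018797836 208.41049586390594 [[-0.0162, -0.9998, -0.0138], [-0.9891, 0.0181, -0.1463], [0.1465, 0.0113, -0.9891]] [139.1, 582.5, 1603.6]
{'time_s': 0.1, 'joints': array([ 9.02621272e-01,  3.13390736e-01,  1.49838888e+00, -6.70388146e-06,
        1.33100149e+00, -2.23373011e-01]), 'dq': array([-0.00105736, -0.00148432, -0.00440177,  0.00039218, -0.00117928,
        0.00049637]), 'tau': array([ 3.00334090e-03, -4.12901509e+01, -2.60141838e+01, -1.72582295e-04,
        3.05559333e-03, -3.03758588e-05]), 'eef_pos': array([225.79616273, 473.78933772, 303.38349274]), 'ee_rot': array([-2.53267849e-04,  2.20571326e-01,  9.75370667e-01, -5.37562155e-04]), 'force': array([-0.35503145, -0.2307651 , -0.90734427]), 'wrist_torque': array([-0.01065059, -0.02034146,  0.06798097]), 'grip_force': 0.0, 'grip_width': 0.9991526006129159}
```

View pics/scene0.png

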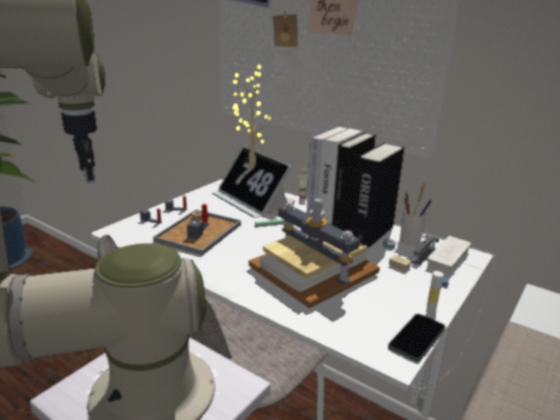

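View pics/top0.png

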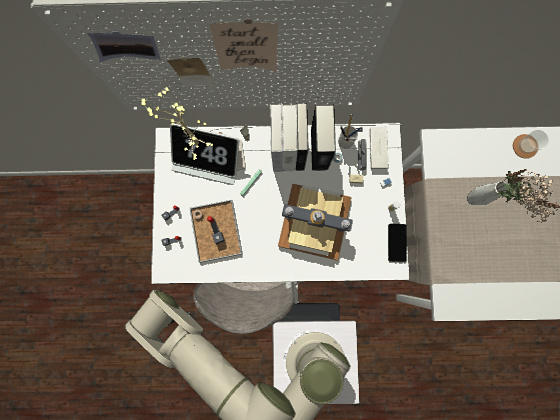

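The candidates for the crank are in the top view: the one in the tray at (215,232), and small ones on the desk at (171,212) and (173,240). The tray one looks largest and matches the description. The screw's square end is at about (317,216) and the glue stick at about (394,210). I'll check this with one close crop.

```bash
python3 - <<'E'
import cv2, numpy as np
t=cv2.imread("pics/top0.png"); s=cv2.imread("pics/scene0.png")
f=lambda im,x,y,w,h,k: cv2.resize(im[y:y+h,x:x+w],(w*k,h*k),interpolation=cv2.INTER_CUBIC)
a=np.hstack([f(t,155,195,100,75,4),f(t,270,180,100,75,4)])
b=np.hstack([f(s,140,185,100,75,4),f(s,260,190,100,75,4)])
cv2.imwrite("pics/crop0.png",np.vstack([a,b]))
E
```

```text
(no output)
```

View pics/crop0.png

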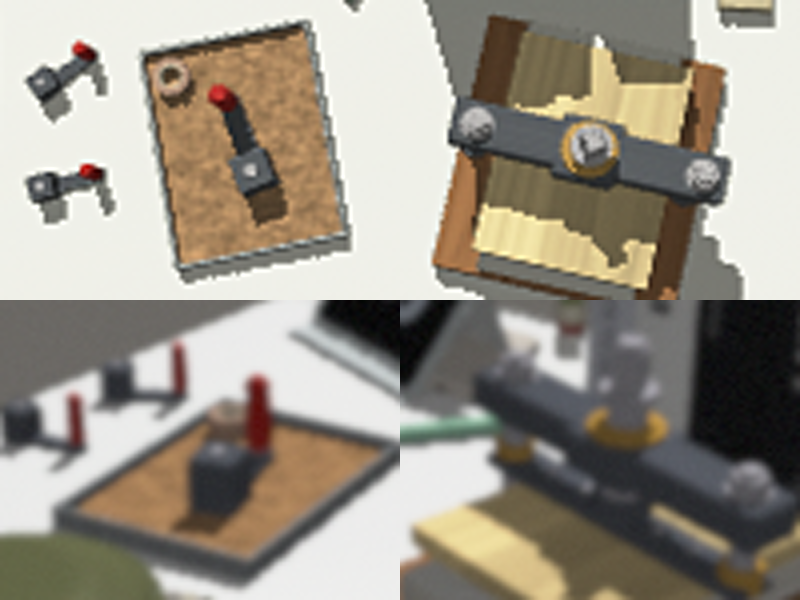

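The crop confirms the tray crank is the largest, with its hub at top (218,237) and handle top at (210,219.5). The small ones on the desk are decoys. The square end is at about (318,216) in top and (318,199) in scene. Next I'll compute positions and zoom on the square end.

```bash
cat > h.py <<'E'
import numpy as np, cv2
from rig import ctrl
from scipy.spatial.transform import Rotation as Ro
def ray(c,u,v):
    R=np.array(c["R"]);t=np.array(c["t"])
    d=R.T@np.array([(u-c["cx"])/c["fx"],(v-c["cy"])/c["fy"],1]); return -R.T@t,d
def onz(c,u,v,z):
    o,d=ray(c,u,v); return o+d*(z-o[2])/d[2]
def tri(c1,p1,c2,p2):
    A=[];b=[]
    for c,p in((c1,p1),(c2,p2)):
        o,d=ray(c,*p);d/=np.linalg.norm(d);P=np.eye(3)-np.outer(d,d);A.append(P);b.append(P@o)
    return np.linalg.lstsq(np.vstack(A),np.hstack(b),rcond=None)[0]
def proj(c,X):
    q=np.array(c["R"])@np.array(X,float)+np.array(c["t"]); return c["cx"]+c["fx"]*q[0]/q[2], c["cy"]+c["fy"]*q[1]/q[2]
def yaw():
    s=ctrl.sense();w,x,y,z=s["ee_rot"];M=Ro.from_quat([x,y,z,w]).as_matrix()
    return np.degrees(np.arctan2(M[1,1],M[0,1])),M
def st():
    s=ctrl.sense();print("t%.2f"%s["time_s"],"p",np.round(s["eef_pos"],1),"yaw_y %.1f"%yaw()[0],"F",np.round(s["force"],1),"T",np.round(s["wrist_torque"],2),"gw %.1f"%(s["grip_width"]*85.4),"gf %.1f"%s["grip_force"],"q",np.round(s["joints"],2))
E
python3 - <<'E'
from h import *
T=ctrl.capture("top");S=ctrl.capture("scene")
g=lambda x,y,ox,oy:((x+.5)/4-.5+ox,(y+.5)/4-.5+oy)
ht=g(252,170,155,195);dt=g(221,97,155,195)
hs=g(222,447-300,140,185);ds=g(258,382-300,140,185)
print("hub z52",onz(T,*ht,52),onz(S,*hs,52),tri(T,ht,S,hs));a=onz(T,*ht,52)
print("han z79",onz(T,*dt,79),onz(S,*ds,79),tri(T,dt,S,ds));b=onz(T,*dt,79)
d=b-a;print("dist",np.hypot(*d[:2]),"yaw",np.degrees(np.arctan2(d[1],d[0])))
n1=onz(T,*g(77,125,270,180),162);n2=onz(T,*g(304,174,270,180),162)
print("nuts",n1,n2,(n1+n2)/2,np.linalg.norm(n1-n2),"beam y yaw",np.degrees(np.arctan2(*(n1-n2)[[1,0]])))
m1=tri(T,g(77,125,270,180),S,g(117,50,260,190));m2=tri(T,g(304,174,270,180),S,g(348,167,260,190));print(m1,m2,(m1+m2)/2)
sq=g(193,145,270,180);ss=g(232,40,260,190)
print("sq",onz(T,*sq,210),tri(T,sq,S,ss))
for p in ((143,52),(306,25),(348,235),(182,268)): print("tray",onz(T,*g(*p,155,195),18))
st()
f=lambda im,x,y,w,h,k: cv2.resize(im[y:y+h,x:x+w],(w*k,h*k),interpolation=cv2.INTER_CUBIC)
def avg(n): return np.mean([ctrl.capture(n)["image"].astype(float) for _ in range(3)],0).astype(np.uint8)[:,:,::-1]
cv2.imwrite("pics/sq.png",np.hstack([f(avg("top"),302,202,30,30,13),f(avg("scene"),303,190,30,30,13)]))
E
```

```text
hub z52 [476.35081117 363.93501054  52.        ] [484.78211107 369.58751429  52.        ] [476.57500599 362.41637387  57.34635028]
han z79 [544.15174635 389.58759911  79.        ] [543.14940946 387.86818163  79.        ] [544.45623343 389.55333214  78.06686149]
dist 72.49153130447274 yaw 20.724213955494783
nuts [557.65437718  89.70432984 162.        ] [ 509.60818088 -112.77271176  162.        ] [533.63127903 -11.53419096 162.        ] 208.0994698533118 beam y yaw 76.65105948802773
[557.29445985  89.18191786 167.72418688] [ 509.10722841 -112.05466963  165.097164  ] [533.20084413 -11.43637589 166.41067544]
sq [531.42808087 -10.24993035 210.        ] [532.26266557 -11.60086083 211.13742938]
tray [598.19560635 478.14650016  18.        ]
tray [622.34662029 316.21407933  18.        ]
tray [414.09008886 275.19397537  18.        ]
tray [384.84101412 437.05092731  18.        ]
t0.20 p [225.9 473.8 303.6] yaw_y 64.5 F [0.5 0.1 0.3] T [0.02 0.   0.03] gw 85.6 gf 0.0 q [ 0.9   0.31  1.5   0.    1.33 -0.22]
```

View pics/sq.png

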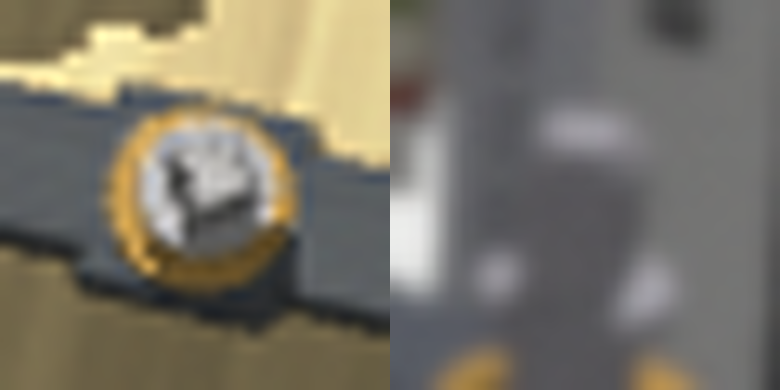

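The square end's edges in the top view put its yaw at about 20° (mod 90). The crank's yaw is about 20.7°, so I can carry it over without turning. I'll go above the hub now.

```bash
python3 -m creep '[[[5,-2.2,-2.8,0,0,4.6],[10,-4.4,-5.8,0,0,9.2],[10,-4.4,-5.8,0,0,9.2],[10,-4.4,-5.8,0,0,9.2],[10,-4.4,-5.8,0,0,9.2],[10,-4.4,-5.8,0,0,9.2],[10,-4.4,-5.8,0,0,9.2],[10,-4.4,-5.8,0,0,9.2],[10,-4.4,-5.8,0,0,9.2],[10,-4.4,-5.8,0,0,9.2],[10,-4.4,-5.8,0,0,9.2],[10,-4.4,-5.8,0,0,9.2]]]' 85; python3 - <<'E'
from h import *
st()
f=lambda im,x,y,w,h,k: cv2.resize(im[y:y+h,x:x+w],(w*k,h*k),interpolation=cv2.INTER_CUBIC)
t=ctrl.capture("top");s=ctrl.capture("scene")
cv2.imwrite("pics/app.png",np.hstack([f(t["image"],180,190,75,90,5),f(s["image"],150,140,85,90,5)])[:,:,::-1])
E
```

```text
time_s: 1.5
eef_pos: [475.2, 364.7, 159.7]
ee_rot: [0.0, -0.179, 0.984, 0.0]
force: [0.1, 1.1, -0.0]
grip_width: 0.995
grip_force: 0.0
t1.50 p [475.2 364.7 159.7] yaw_y 110.6 F [ 0.1  1.1 -0. ] T [ 0.04  0.04 -0.03] gw 85.0 gf 0.0 q [ 0.46  0.61  1.44  0.    1.09 -1.47]
```

View pics/app.png

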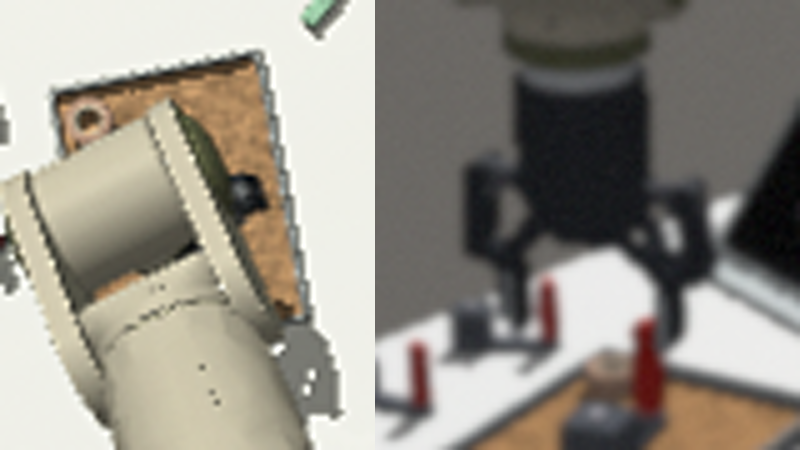

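The scene view shows the fingers open above the crank, one on each side of the hub at about (600,420), and the handle clear. I'll descend and grip.

```bash
python3 -m creep '[[[0,0,-0.7,0,0,0],[0,0,-1.5,0,0,0],[0,0,-2.2,0,0,0],[0,0,-2.7,0,0,0],[0,0,-2.7,0,0,0],[0,0,-2.7,0,0,0]]]' && python3 -m creep '[[[0,0,0,0,0,0],[0,0,0,0,0,0],[0,0,0,0,0,0],[0,0,0,0,0,0],[0,0,0,0,0,0],[0,0,0,0,0,0],[0,0,0,0,0,0],[0,0,0,0,0,0],[0,0,0,0,0,0],[0,0,0,0,0,0],[0,0,0,0,0,0],[0,0,0,0,0,0]]]' 20 60; python3 -c "
from h import *;st()"
```

```text
time_s: 2.1
eef_pos: [475.8, 364.2, 91.7]
ee_rot: [-0.0, -0.178, 0.984, -0.0]
force: [0.2, 0.9, 1.0]
grip_width: 0.995
grip_force: 0.0
time_s: 3.1
eef_pos: [476.2, 364.2, 92.3]
ee_rot: [0.001, -0.178, 0.984, 0.0]
force: [-2.3, 1.0, 6.3]
grip_width: 0.408
grip_force: 60.8
t3.10 p [476.2 364.2  92.3] yaw_y 110.5 F [-2.3  1.   6.3] T [0.04 0.21 0.05] gw 34.9 gf 60.8 q [ 0.46  0.71  1.48  0.    0.96 -1.47]
```

```bash
python3 -m creep '[[[0,0,0.5,0,0,0],[0,0,1.5,0,0,0],[0,0,3,0,0,0],[0,0,4.5,0,0,0],[0,0,6,0,0,0],[0,0,7.5,0,0,0],[0,0,8.8,0,0,0],[0,0,8.8,0,0,0],[0,0,8.8,0,0,0],[0,0,8.8,0,0,0],[0,0,8.8,0,0,0]]]'; python3 - <<'E'
from h import *
st()
f=lambda im,x,y,w,h,k: cv2.resize(im[y:y+h,x:x+w],(w*k,h*k),interpolation=cv2.INTER_CUBIC)
t=ctrl.capture("top");s=ctrl.capture("scene")
u,v=map(int,proj(s,[500,370,240]));print(u,v)
U,V=map(int,proj(t,[500,370,240]));print(U,V)
cv2.imwrite("pics/lift.png",np.hstack([f(t["image"],U-40,V-45,75,90,5),f(s["image"],u-40,v-45,85,90,5)])[:,:,::-1])
E
```

```text
time_s: 4.02
eef_pos: [475.5, 363.6, 309.4]
ee_rot: [-0.002, -0.178, 0.984, -0.001]
force: [0.1, -0.4, -3.1]
grip_width: 0.412
grip_force: 60.1
t4.02 p [475.5 363.6 309.4] yaw_y 110.5 F [ 0.1 -0.4 -3.1] T [-0.02  0.07  0.  ] gw 35.1 gf 60.1 q [ 0.46  0.48  1.25 -0.    1.42 -1.47]
195 159
207 225
```

View pics/lift.png

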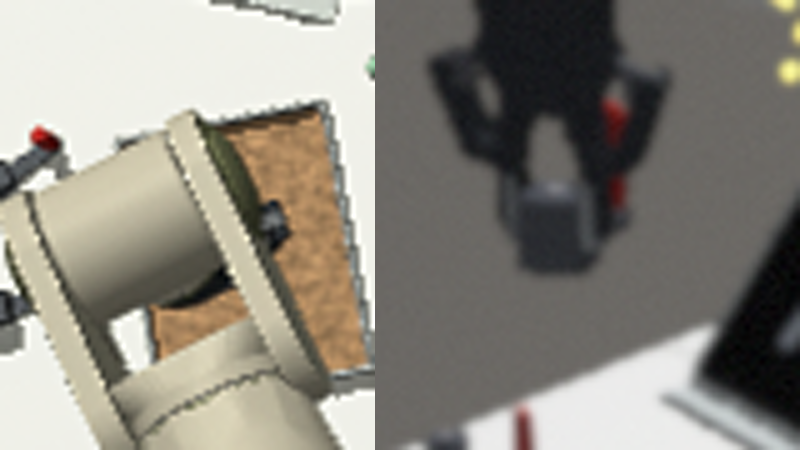

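The crank is held level: the hub block spans x 518–598, y 183–272 in the scene half of the crop. I'll check it against the model to get the hub's offset from the TCP.

```bash
python3 - <<'E'
from h import *
s=ctrl.capture("scene")
a=np.radians(20.5);e=np.array([np.cos(a),np.sin(a),0]);n=np.array([-e[1],e[0],0])
def ext(off,z0=224.4):
    c=np.array([475.5,363.6,z0])+off*e
    P=np.array([proj(s,c+i*18*e+j*18*n+k*np.array([0,0,43])) for i in(-1,1) for j in(-1,1) for k in(0,1)])
    return (P[:,0].min()-155)*5+375,(P[:,0].max()-155)*5+375,(P[:,1].min()-114)*5,(P[:,1].max()-114)*5
for o in(-6,-3,0,3,6): 
    c=np.array([475.5,363.6,224.4])+o*e
    h=[proj(s,c+75*e+[0,0,z]) for z in(12,72)]
    print(o,np.round(ext(o),1),[(round((x-155)*5+375),round((y-114)*5)) for x,y in h])
E
```

```text
-6 [503.  595.6 182.5 284.4] [(606, 209), (602, 108)]
-3 [505.5 597.8 180.9 282.7] [(608, 207), (604, 106)]
0 [508.  600.  179.4 280.9] [(611, 206), (606, 105)]
3 [510.4 602.2 177.8 279.1] [(613, 204), (608, 104)]
6 [512.8 604.4 176.3 277.3] [(615, 203), (610, 102)]
```

```bash
python3 -m creep '[[[0.2,-1,0,0,0,0],[0.4,-2.5,0,0,0,0],[0.6,-4,0,0,0,0],[0.8,-5.5,0,0,0,0],[1,-7,0,0,0,0],[1.3,-8.5,0,0,0,0],[1.5,-10,0,0,0,0],[1.7,-11.5,0,0,0,0],[1.9,-13,0,0,0,0],[2.1,-14.2,0,0,0,0],[2.2,-15,0,0,0,0],[2.2,-15,0,0,0,0],[2.2,-15,0,0,0,0],[2.2,-15,0,0,0,0],[2.2,-15,0,0,0,0],[2.2,-15,0,0,0,0]]]'; python3 - <<'E'
from h import *
st()
t=ctrl.capture("top")
print("collar",onz(t,317.42,215.2,178),"brass",onz(t,316.96,216.5,153))
f=lambda im,x,y,w,h,k: cv2.resize(im[y:y+h,x:x+w],(w*k,h*k),interpolation=cv2.INTER_CUBIC)
im=np.mean([ctrl.capture("scene")["image"].astype(float) for _ in range(3)],0).astype(np.uint8)
s=ctrl.capture("scene")
u,v=map(int,proj(s,[532,-11,220]));print(u,v,"shaft top",proj(s,[532.5,-11.2,210]))
cv2.imwrite("pics/over.png",f(im,u-40,v-35,80,60,10)[:,:,::-1])
E
```

```text
time_s: 5.5
eef_pos: [530.8, -10.1, 311.4]
ee_rot: [-0.0, -0.179, 0.984, 0.0]
force: [0.5, 0.4, -3.0]
grip_width: 0.418
grip_force: 60.4
t5.50 p [530.8 -10.1 311.4] yaw_y 110.6 F [ 0.5  0.4 -3. ] T [-0.05  0.04  0.02] gw 35.7 gf 60.4 q [-0.24  0.32  1.47  0.    1.35 -2.17]
collar [537.99009555 -11.34524422 178.        ] brass [536.53121791 -11.57915825 153.        ]
316 196 shaft top (np.float64(316.80919715942525), np.float64(200.03817398489986))
```

View pics/over.png

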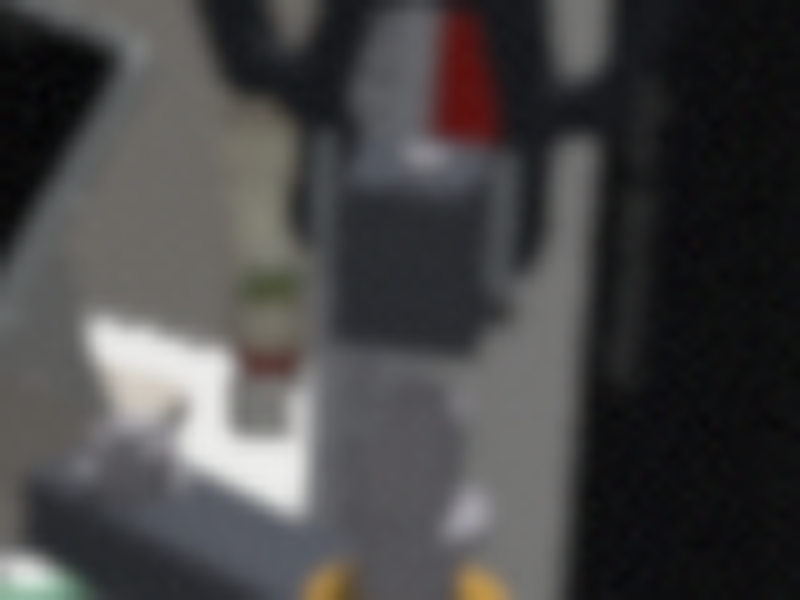

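The scene crop shows the hub's underside (edge near (405,345)) just above the shaft, which spans x of about 370–465 and looks centred under the hub to within a few mm. I'll check that numerically against the model.

```bash
python3 - <<'E'
from h import *
s=ctrl.capture("scene")
C=lambda p:(round((p[0]-276+.5)*10-.5),round((p[1]-161+.5)*10-.5))
for x in(532,534,536,538): print(x,"brass",C(proj(s,[x,-11.4,153])),"collar",C(proj(s,[x,-11.4,178])),"sqtop",C(proj(s,[x,-11.4,211])))
a=np.radians(20.6);e=np.array([np.cos(a),np.sin(a),0]);n=np.array([-e[1],e[0],0])
for o in(-2,0,2,4):
    c=np.array([530.8,-10.1,226.4])+o*e
    q=lambda i,j,k:C(proj(s,c+i*18*e+j*18*n+[0,0,k]))
    print(o,"bot L,front,R",q(-1,1,0),q(-1,-1,0),q(1,-1,0),"topL,F",q(-1,1,43),q(-1,-1,43),"button",C(proj(s,c+[0,0,45])))
im=cv2.imread("pics/over.png").astype(int)[:,:,::-1]
for y in(230,300,400,440,480,575): print(y,[int(im[y-8:y+8,x].mean()) for x in range(290,540,10)])
E
```

```text
532 brass (399, 603) collar (405, 513) sqtop (412, 392)
534 brass (403, 601) collar (409, 511) sqtop (417, 389)
536 brass (407, 598) collar (413, 508) sqtop (421, 387)
538 brass (411, 595) collar (417, 505) sqtop (425, 385)
-2 bot L,front,R (320, 356) (466, 375) (493, 320) topL,F (329, 190) (478, 208) button (419, 165)
0 bot L,front,R (322, 353) (468, 371) (495, 317) topL,F (331, 187) (480, 205) button (420, 163)
2 bot L,front,R (324, 349) (469, 368) (496, 314) topL,F (333, 184) (481, 202) button (422, 160)
4 bot L,front,R (325, 346) (471, 365) (498, 311) topL,F (335, 181) (483, 199) button (423, 157)
230 [82, 59, 61, 71, 67, 54, 46, 44, 44, 44, 45, 44, 45, 43, 43, 44, 44, 43, 44, 51, 65, 74, 67, 46, 34]
300 [85, 89, 94, 89, 74, 56, 46, 44, 44, 44, 44, 44, 44, 45, 45, 45, 44, 44, 43, 47, 56, 67, 83, 100, 110]
400 [157, 172, 154, 121, 102, 94, 90, 88, 88, 89, 87, 84, 83, 84, 84, 90, 105, 117, 119, 116, 115, 115, 116, 116, 116]
440 [201, 195, 158, 118, 99, 91, 87, 87, 88, 88, 87, 87, 87, 87, 86, 85, 85, 92, 104, 112, 114, 115, 116, 116, 116]
480 [231, 203, 151, 111, 96, 90, 86, 84, 86, 87, 87, 87, 87, 87, 86, 86, 90, 104, 117, 120, 117, 115, 116, 116, 116]
575 [93, 97, 105, 113, 110, 95, 83, 80, 82, 85, 86, 86, 85, 85, 85, 85, 90, 106, 122, 127, 124, 119, 115, 114, 115]
```

```bash
python3 -m creep '[[[0.1,-0.08,0,0,0,0],[0.1,-0.08,-0.2,0,0,0],[0.1,-0.08,-0.4,0,0,0],[0.1,-0.08,-0.5,0,0,0],[0.1,-0.08,-0.5,0,0,0]]]';  python3 -m creep '[[[0,0,-0.1,0,0,0],[0,0,-0.2,0,0,0],[0,0,-0.2,0,0,0],[0,0,-0.2,0,0,0]]]'; python3 -c "
from h import *;st()"
```

```text
time_s: 6.22
eef_pos: [533.2, -13.1, 297.9]
ee_rot: [-0.001, -0.178, 0.984, 0.0]
force: [0.4, 0.2, -2.8]
grip_width: 0.41
grip_force: 60.5
time_s: 6.55
eef_pos: [533.4, -13.1, 293.8]
ee_rot: [-0.0, -0.178, 0.984, 0.0]
force: [0.5, -0.6, -2.9]
grip_width: 0.414
grip_force: 60.5
t6.55 p [533.4 -13.1 293.8] yaw_y 110.5 F [ 0.5 -0.6 -2.9] T [-0.02  0.06  0.03] gw 35.4 gf 60.5 q [-0.24  0.34  1.49  0.    1.31 -2.17]
```

```bash
python3 -m creep '[[[0,0.03,-0.1,0,0,0],[0,0.03,-0.2,0,0,0],[0,0.03,-0.2,0,0,0]]]'|sed -n 2,4p;  python3 -m creep '[[[0,0,-0.1,0,0,0],[0,0,-0.2,0,0,0],[0,0,-0.2,0,0,0]]]'|sed -n 2,4p; python3 -c "
from h import *;st()"
```

```text
eef_pos: [533.3, -12.3, 288.4]
ee_rot: [-0.0, -0.178, 0.984, 0.0]
force: [0.4, -0.3, -3.5]
eef_pos: [533.7, -12.3, 283.6]
ee_rot: [0.0, -0.178, 0.984, 0.0]
force: [3.5, 1.7, -4.7]
t7.05 p [533.7 -12.3 283.6] yaw_y 110.5 F [ 3.5  1.7 -4.7] T [ 0.15 -0.56 -0.  ] gw 35.5 gf 60.2 q [-0.24  0.35  1.5   0.    1.29 -2.17]
```

```bash
python3 -m creep '[[[0.06,0.02,0,0,0,0],[0.06,0.02,-0.1,0,0,0],[0.06,0.02,-0.2,0,0,0],[0.06,0.02,-0.2,0,0,0]]]'|sed -n 2,4p;  python3 -m creep '[[[0,0,-0.1,0,0,0],[0,0,-0.2,0,0,0],[0,0,-0.2,0,0,0]]]'|sed -n 2,4p; python3 -c "
from h import *;st()"
```

```text
eef_pos: [534.6, -11.8, 278.1]
ee_rot: [-0.001, -0.178, 0.984, 0.0]
force: [0.6, 0.6, -3.0]
eef_pos: [534.7, -11.8, 273.3]
ee_rot: [-0.0, -0.178, 0.984, 0.0]
force: [0.1, 0.8, -3.0]
t7.63 p [534.7 -11.8 273.3] yaw_y 110.5 F [ 0.1  0.8 -3. ] T [-0.07  0.07 -0.  ] gw 35.4 gf 60.4 q [-0.24  0.36  1.51 -0.    1.27 -2.17]
```

```bash
for i in 1 2 3 4; do python3 -m creep '[[[0,0,-0.06,0,0,0],[0,0,-0.12,0,0,0],[0,0,-0.12,0,0,0]]]'|sed -n 2,4p; done
```

```text
eef_pos: [534.8, -11.8, 270.6]
ee_rot: [-0.0, -0.178, 0.984, 0.0]
force: [0.1, -0.3, -3.5]
eef_pos: [534.8, -11.8, 267.6]
ee_rot: [-0.0, -0.178, 0.984, 0.0]
force: [-0.3, -0.3, -3.0]
eef_pos: [534.8, -11.8, 264.6]
ee_rot: [-0.0, -0.178, 0.984, 0.0]
force: [0.1, -0.3, -3.1]
eef_pos: [534.8, -11.8, 261.5]
ee_rot: [-0.0, -0.178, 0.984, 0.0]
force: [-1.2, 0.8, -3.3]
```

```bash
for i in 1 2 3 ; do python3 -m creep '[[[0,0,-0.06,0,0,0],[0,0,-0.06,0,0,0]]]'|sed -n '2p;4p'; done
```

```text
eef_pos: [534.9, -11.8, 261.4]
force: [-4.2, -0.5, 5.7]
eef_pos: [534.9, -11.8, 261.3]
force: [-8.5, 1.3, 16.6]
eef_pos: [534.9, -11.8, 261.3]
force: [-13.0, 1.0, 26.7]
```

The crank is seated: the underside is at about 176 mm, so the screw is near 5.4 rad. I'll relax the push and start winding clockwise while watching the forces.

```bash
python3 -m creep '[[[0,0,0.13,0,0,0],[0,0,0.13,0,0,0]]]' - 90|sed -n '2p;4p'; python3 -m creep '[[[0,0,-0.01,0,0,-1],[0,0,-0.02,0,0,-2.2],[0,0,-0.03,0,0,-3.6],[0,0,-0.03,0,0,-5],[0,0,-0.04,0,0,-6.4],[0,0,-0.05,0,0,-7.8],[0,0,-0.06,0,0,-9.2],[0,0,-0.07,0,0,-10.6],[0,0,-0.08,0,0,-12],[0,0,-0.08,0,0,-12],[0,0,-0.08,0,0,-12]]]'|sed -n 2,4p; python3 -c "
from h import *;st()"
```

```text
eef_pos: [535.1, -11.9, 261.6]
force: [0.1, -0.5, -3.8]
eef_pos: [535.0, -11.2, 259.6]
ee_rot: [0.0, 0.338, 0.941, 0.001]
force: [-3.5, 4.7, 9.2]
t10.22 p [535.  -11.2 259.6] yaw_y 50.5 F [-3.5  4.7  9.2] T [ 0.79  0.67 -0.1 ] gw 34.6 gf 90.7 q [-0.24  0.37  1.53  0.    1.23 -1.12]
```

```bash
python3 -m creep '[[[-0.02,0.02,0.01,0,0,-1],[-0.02,0.02,0,0,0,-2.4],[-0.02,0.02,0,0,0,-3.8],[-0.02,0.02,-0.01,0,0,-5.2],[-0.02,0.02,-0.02,0,0,-6.6],[-0.02,0.02,-0.03,0,0,-8],[-0.02,0.02,-0.04,0,0,-9.4],[-0.02,0.02,-0.05,0,0,-10.8],[-0.02,0.02,-0.06,0,0,-12.2],[-0.02,0.02,-0.07,0,0,-13.6],[-0.02,0.02,-0.08,0,0,-15],[-0.02,0.02,-0.09,0,0,-16.4],[-0.02,0.02,-0.1,0,0,-17.8],[-0.02,0.02,-0.11,0,0,-19.2],[-0.02,0.02,-0.12,0,0,-20.6],[-0.02,0.02,-0.13,0,0,-22],[-0.02,0.02,-0.13,0,0,-22]]]'|sed -n 2,4p; python3 -c "
from h import *;st()"
```

```text
eef_pos: [536.3, -10.4, 256.2]
ee_rot: [0.0, 0.966, 0.26, 0.004]
force: [11.3, 6.0, 0.2]
t11.63 p [536.3 -10.4 256.2] yaw_y -59.9 F [11.3  6.   0.2] T [ 1.11 -1.8   0.01] gw 34.4 gf 89.7 q [-0.24  0.38  1.54  0.    1.22  0.8 ]
```

```bash
python3 -m creep '[[[0.06,0.03,0,0,0,-1],[0.06,0.03,-0.01,0,0,-2.4],[0.06,0.03,-0.02,0,0,-3.8],[0.06,0.03,-0.03,0,0,-5.2],[0.06,0.03,-0.04,0,0,-6.6],[0.06,0.03,-0.05,0,0,-8],[0.06,0.03,-0.06,0,0,-9.4],[0.06,0.03,-0.07,0,0,-10.8],[0.06,0.03,-0.08,0,0,-12.2],[0.06,0.03,-0.09,0,0,-13.6],[0.06,0.03,-0.1,0,0,-15],[0.06,0.03,-0.11,0,0,-16.4],[0.06,0.03,-0.12,0,0,-17.8],[0.06,0.03,-0.13,0,0,-19.2],[0.06,0.03,-0.14,0,0,-21],[0.06,0.03,-0.14,0,0,-21]]]'|sed -n 2,4p; python3 -c "
from h import *;st()"
```

```text
eef_pos: [536.6, -12.3, 252.8]
ee_rot: [0.001, 0.794, -0.608, 0.002]
force: [-0.8, -9.9, 4.8]
t12.97 p [536.6 -12.3 252.8] yaw_y -164.9 F [-0.8 -9.9  4.8] T [-1.58  0.18  0.15] gw 34.9 gf 90.5 q [-0.24  0.38  1.54 -0.    1.22  2.64]
```

```bash
python3 -m creep '[[[0,0,0,0,0,0],[0,0,0,0,0,0],[0,0,0,0,0,0],[0,0,0,0,0,0],[0,0,0,0,0,0],[0,0,0,0,0,0]]]' 85|sed -n 2,6p; python3 -m creep '[[[0,0,1,0,0,0],[0,0,2,0,0,0],[0,0,3.5,0,0,0],[0,0,3.5,0,0,0],[0,0,3.5,0,0,0]]]'|sed -n 2,5p; python3 -m creep '[[[0,0,0,0,0,2],[0,0,0,0,0,3.4],[0,0,0,0,0,4.8],[0,0,0,0,0,6.2],[0,0,0,0,0,7.6],[0,0,0,0,0,9],[0,0,0,0,0,10.4],[0,0,0,0,0,11.8],[0,0,0,0,0,13.2],[0,0,0,0,0,14.6],[0,0,0,0,0,16],[0,0,0,0,0,17.4],[0,0,0,0,0,18],[0,0,0,0,0,18],[0,0,0,0,0,18]]]'|sed -n 2,3p;  python3 -m creep '[[[0,0,0,0,0,2],[0,0,0,0,0,3.4],[0,0,0,0,0,4.8],[0,0,0,0,0,6.2],[0,0,0,0,0,7.6],[0,0,0,0,0,9],[0,0,0,0,0,10.4],[0,0,0,0,0,11.8],[0,0,0,0,0,13.2],[0,0,0,0,0,14.6],[0,0,0,0,0,16],[0,0,0,0,0,17.4],[0,0,0,0,0,18],[0,0,0,0,0,18],[0,0,0,0,0,18]]]'|sed -n 2,3p; python3 - <<'E'
from h import *
st()
s=ctrl.capture("scene")
u,v=map(int,proj(s,[532,-11,190]))
f=lambda im,x,y,w,h,k: cv2.resize(im[y:y+h,x:x+w],(w*k,h*k),interpolation=cv2.INTER_CUBIC)
cv2.imwrite("pics/regrip.png",f(s["image"],u-50,v-45,100,85,6)[:,:,::-1])
E
```

```text
eef_pos: [535.9, -10.4, 251.8]
ee_rot: [-0.0, 0.796, -0.605, -0.0]
force: [0.3, 0.1, -0.1]
grip_width: 0.994
grip_force: 0.0
eef_pos: [536.2, -10.6, 341.0]
ee_rot: [-0.001, 0.796, -0.605, 0.002]
force: [-0.4, 0.3, -0.6]
grip_width: 0.993
eef_pos: [535.7, -10.5, 338.4]
ee_rot: [-0.0, 0.991, 0.134, -0.001]
eef_pos: [535.8, -10.6, 339.0]
ee_rot: [-0.0, 0.607, 0.795, -0.0]
t16.38 p [535.8 -10.6 339. ] yaw_y 15.3 F [0.9 0.4 0.6] T [-0.01 -0.03  0.05] gw 84.7 gf 0.0 q [-0.24  0.31  1.4  -0.    1.42 -0.51]
```

View pics/regrip.png

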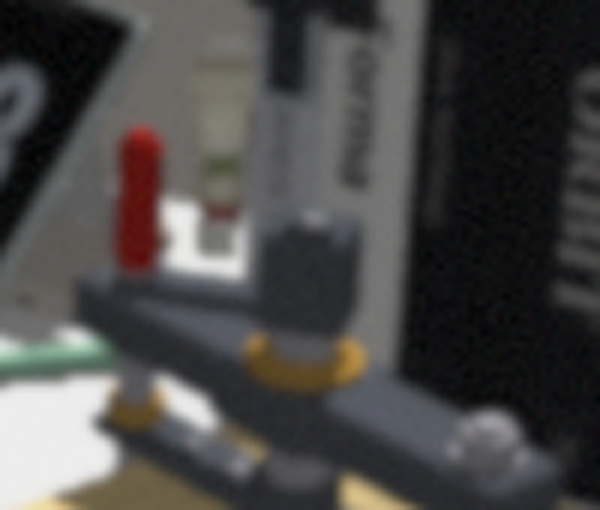

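The crank stands fully seated on the collar, with its handle at (140,200) pointing to +y and its hub at (305,270). I'll go back down, regrip and wind on.

```bash
python3 -m creep '[[[0,-0.03,-1,0,0,0],[0,-0.03,-2,0,0,0],[0,-0.03,-3,0,0,0],[0,-0.03,-3.5,0,0,0],[0,-0.03,-3.5,0,0,0],[0,-0.03,-3.5,0,0,0]]]'|sed -n 2,4p;  python3 -m creep '[[[0,0,0,0,0,0],[0,0,0,0,0,0],[0,0,0,0,0,0],[0,0,0,0,0,0],[0,0,0,0,0,0],[0,0,0,0,0,0],[0,0,0,0,0,0],[0,0,0,0,0,0],[0,0,0,0,0,0],[0,0,0,0,0,0]]]' 20 90|sed -n 2,6p;  python3 -m creep '[[[0,0,-0.01,0,0,-1],[0,0,-0.02,0,0,-2],[0,0,-0.02,0,0,-3],[0,0,-0.03,0,0,-4],[0,0,-0.03,0,0,-4]]]'|sed -n 2,6p; python3 -c "
from h import *;st()"
```

```text
eef_pos: [536.0, -11.4, 252.0]
ee_rot: [-0.0, 0.606, 0.796, -0.0]
force: [0.4, 0.5, 0.8]
eef_pos: [536.2, -11.3, 252.9]
ee_rot: [0.001, 0.605, 0.796, 0.0]
force: [0.3, 0.7, 5.7]
grip_width: 0.405
grip_force: 89.0
eef_pos: [536.2, -11.3, 252.2]
ee_rot: [0.001, 0.736, 0.677, 0.001]
force: [-0.4, 0.2, 6.2]
grip_width: 0.409
grip_force: 89.4
t18.18 p [536.2 -11.3 252.2] yaw_y -4.8 F [-0.4  0.2  6.2] T [ 0.12  0.22 -0.04] gw 34.9 gf 89.4 q [-0.24  0.38  1.54  0.    1.22 -0.16]
```

```bash
for i in 1 2 3; do python3 -m creep '[[[0,0,-0.01,0,0,-1],[0,0,-0.02,0,0,-2],[0,0,-0.02,0,0,-3],[0,0,-0.02,0,0,-3]]]' >/dev/null; python3 -c "
from h import *;st()"; done
```

```text
t18.52 p [536.1 -11.3 251.7] yaw_y -19.8 F [-0.4 -0.3  5.6] T [ 0.15  0.26 -0.06] gw 35.1 gf 89.3 q [-0.24  0.38  1.54  0.    1.22  0.1 ]
t18.85 p [536.  -11.3 251.2] yaw_y -34.7 F [-2.8  0.5  7.2] T [0.15 0.38 0.08] gw 35.1 gf 89.5 q [-0.24  0.38  1.54 -0.    1.21  0.37]
t19.18 p [536.  -11.2 251.2] yaw_y -49.4 F [-3.4  0.4 10.1] T [-0.12  0.59  2.68] gw 34.9 gf 164.5 q [-0.24  0.38  1.54 -0.    1.21  0.62]
```

```bash
for i in 1 2; do python3 -m creep '[[[0,0,0,0,0,-0.5],[0,0,0,0,0,-1],[0,0,0,0,0,-1]]]' >/dev/null; python3 -c "
from h import *;st()"; done
```

```text
t19.43 p [535.9 -11.2 251.1] yaw_y -54.0 F [-4.2 -0.3 10.1] T [-0.24  0.68  4.96] gw 35.2 gf 184.6 q [-0.24  0.38  1.54 -0.    1.21  0.7 ]
t19.68 p [535.9 -11.2 251.2] yaw_y -58.9 F [-3.7 -2.1  9.9] T [-0.25  0.65  5.67] gw 34.9 gf 190.4 q [-0.24  0.38  1.54 -0.    1.21  0.79]
```

Torque has climbed to 5.7 N m, so the screw is at its stop. I'll ease the twist back until the torque is just gone, without unwinding the screw.

```bash
for i in 1 2 3; do python3 -m creep '[[[0,0,0.01,0,0,0.3],[0,0,0.02,0,0,0.6],[0,0,0.02,0,0,0.6]]]' >/dev/null; python3 -c "
from h import *;st()"; done
```

```text
t19.93 p [536.  -11.3 251.2] yaw_y -56.0 F [-2.3 -0.8  6.4] T [-0.22  0.38  3.59] gw 34.6 gf 171.7 q [-0.24  0.38  1.54 -0.    1.21  0.74]
t20.18 p [535.7 -11.6 251.1] yaw_y -53.2 F [-2.7 -3.2  4.3] T [-1.07  0.76  2.68] gw 34.7 gf 138.1 q [-0.24  0.38  1.54 -0.    1.22  0.69]
t20.43 p [535.9 -11.6 251.1] yaw_y -50.5 F [-0.5 -1.7  1.2] T [-0.96  0.16  0.9 ] gw 34.9 gf 131.8 q [-0.24  0.38  1.54 -0.    1.22  0.64]
```

```bash
python3 -m creep '[[[0,0,0,0,0,0.25],[0,0,0,0,0,0.25]]]' >/dev/null; python3 -c "
from h import *;st()";  python3 -m creep '[[[0,0,0.1,0,0,0],[0,0,0.2,0,0,0],[0,0,0.3,0,0,0],[0,0,0.3,0,0,0]]]' >/dev/null; python3 -c "
from h import *;st()"
```

```text
t20.60 p [536.  -11.5 251.3] yaw_y -49.0 F [ 0.6 -3.5  2.1] T [-0.58  0.31  3.29] gw 34.8 gf 148.5 q [-0.24  0.38  1.54 -0.    1.22  0.62]
t20.93 p [536.  -11.6 251.7] yaw_y -49.1 F [ 23.3  -6.9 -54. ] T [-1.55 -3.75  3.34] gw 34.7 gf 142.8 q [-0.24  0.38  1.54 -0.    1.22  0.62]
```

Still jammed by the twist. I'll undo the lift, open the fingers to let the twist go, and look.

```bash
python3 -m creep '[[[0,0,-0.15,0,0,0],[0,0,-0.3,0,0,0],[0,0,-0.3,0,0,0]]]' >/dev/null; python3 -c "
from h import *;st()";  python3 -m creep '[[[0,0,0,0,0,0],[0,0,0,0,0,0],[0,0,0,0,0,0],[0,0,0,0,0,0],[0,0,0,0,0,0],[0,0,0,0,0,0]]]' 85 >/dev/null; python3 -c "
from h import *;st()";  python3 -m creep '[[[0,0,1,0,0,0],[0,0,2,0,0,0],[0,0,3.5,0,0,0],[0,0,3.5,0,0,0],[0,0,3.5,0,0,0]]]' >/dev/null;  python3 - <<'E'
from h import *
st()
t=ctrl.capture("top");s=ctrl.capture("scene")
u,v=map(int,proj(s,[532,-11,190]));U,V=map(int,proj(t,[532,-11,190]));print(u,v,U,V)
f=lambda im,x,y,w,h,k: cv2.resize(im[y:y+h,x:x+w],(w*k,h*k),interpolation=cv2.INTER_CUBIC)
cv2.imwrite("pics/tight.png",np.hstack([f(t["image"],U-35,V-40,66,85,6),f(s["image"],u-35,v-40,66,85,6)])[:,:,::-1])
E
```

```text
t21.18 p [535.9 -11.5 251.3] yaw_y -49.0 F [-0.6 -4.8  1.2] T [-0.84  0.41  3.33] gw 34.5 gf 148.9 q [-0.24  0.38  1.54 -0.    1.22  0.62]
t21.68 p [536.  -11.2 251.2] yaw_y -49.3 F [ 0.1  0.4 -0. ] T [ 0.05 -0.01 -0.03] gw 85.1 gf 0.0 q [-0.24  0.38  1.54  0.    1.22  0.62]
t22.10 p [536.2 -11.3 340.3] yaw_y -49.2 F [ 0.7  0.4 -1.4] T [-0.02  0.05  0.02] gw 85.0 gf 0.0 q [-0.24  0.31  1.4   0.    1.42  0.62]
316 207 317 216
```

View pics/tight.png

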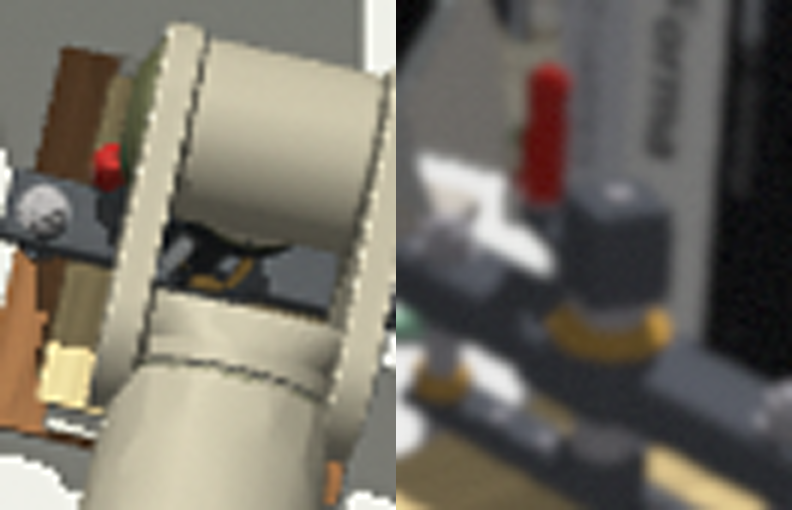

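```bash
python3 - <<'E'
from h import *
t=ctrl.capture("top");s=ctrl.capture("scene")
C=lambda p:(round((p[0]-281+.5)*6-.5+396,1),round((p[1]-167+.5)*6-.5,1))
Ct=lambda p:(round((p[0]-282+.5)*6-.5,1),round((p[1]-176+.5)*6-.5,1))
for y in (30,36,41,46,51,56):
    a=np.radians(y);X=np.array([536,-11.4,0])+75*np.array([np.cos(a),np.sin(a),0])
    print(y,"top",C(proj(s,X+[0,0,236])),"mid",C(proj(s,X+[0,0,207.5])),"T",Ct(proj(t,X+[0,0,236])))
print("button",C(proj(s,[536,-11.4,210])),"hub corners top",[C(proj(s,[536+25.5*np.cos(np.radians(46+k)),-11.4+25.5*np.sin(np.radians(46+k)),208])) for k in(45,135,225,315)])
im=cv2.imread("pics/tight.png").astype(int)
red=(im[:,:,2]>110)&(im[:,:,1]<70)
for lo,hi in((0,396),(396,792)):
    yy,xx=np.nonzero(red[:,lo:hi]); print("red x",xx.min()+lo,xx.max()+lo,xx.mean()+lo,"y",yy.min(),yy.max())
E
```

```text
30 top (np.float64(627.2), np.float64(74.5)) mid (np.float64(623.1), np.float64(135.7)) T (np.float64(154.4), np.float64(117.1))
36 top (np.float64(609.0), np.float64(73.8)) mid (np.float64(605.1), np.float64(134.9)) T (np.float64(143.1), np.float64(124.6))
41 top (np.float64(593.9), np.float64(73.6)) mid (np.float64(590.2), np.float64(134.8)) T (np.float64(134.4), np.float64(131.7))
46 top (np.float64(579.0), np.float64(74.0)) mid (np.float64(575.4), np.float64(135.2)) T (np.float64(126.3), np.float64(139.6))
51 top (np.float64(564.4), np.float64(74.8)) mid (np.float64(561.0), np.float64(136.1)) T (np.float64(118.9), np.float64(148.2))
56 top (np.float64(550.2), np.float64(76.1)) mid (np.float64(546.9), np.float64(137.4)) T (np.float64(112.4), np.float64(157.4))
button (np.float64(618.2), np.float64(198.2)) hub corners top [(np.float64(565.3), np.float64(187.5)), (np.float64(585.8), np.float64(222.4)), (np.float64(671.7), np.float64(218.2)), (np.float64(649.1), np.float64(183.5))]
red x 92 119 106.7475884244373 y 144 170
red x 533 571 553.1515151515151 y 67 86
```

The handle at (549,72) gives a crank yaw of about 55.5°. The screw hit its stop at tool yaw −34.5 (5.68 rad wound) and the pads then slipped. I'll realign a few degrees anticlockwise, within the socket play, regrip and lift.

```bash
python3 -m creep '[[[0,0,0,0,0,1.4],[0,0,0,0,0,2.8],[0,0,0,0,0,3.6],[0,0,-1,0,0,3.6],[0,0,-2,0,0,3.6],[0,0,-3,0,0,3.6],[0,0,-3.5,0,0,3.6],[0,0,-3.5,0,0,3.6],[0,0,-3.5,0,0,3.6]]]' >/dev/null; python3 -c "
from h import *;st()";  python3 -m creep '[[[0,0,0,0,0,0],[0,0,0,0,0,0],[0,0,0,0,0,0],[0,0,0,0,0,0],[0,0,0,0,0,0],[0,0,0,0,0,0],[0,0,0,0,0,0],[0,0,0,0,0,0],[0,0,0,0,0,0],[0,0,0,0,0,0]]]' 20 40 >/dev/null; python3 -c "
from h import *;st()"
```

```text
t23.05 p [535.8 -11.3 250.6] yaw_y -31.2 F [ 1.1  0.  -0.2] T [-0.    0.03  0.01] gw 84.9 gf 0.0 q [-0.24  0.38  1.54  0.    1.22  0.31]
t23.88 p [536.  -11.4 251.9] yaw_y -31.2 F [-1.9  1.1  5.8] T [0.13 0.28 0.02] gw 35.6 gf 39.9 q [-0.24  0.38  1.54  0.    1.22  0.31]
```

Torque is about 0 and the grip is square (35.6 mm). I'll lift gently.

```bash
python3 -m creep '[[[0,0,0.1,0,0,0],[0,0,0.2,0,0,0],[0,0,0.3,0,0,0],[0,0,0.3,0,0,0]]]' - 60 >/dev/null; python3 -c "
from h import *;st()"
```

```text
t24.22 p [536.  -11.3 258.9] yaw_y -31.2 F [ 1.3 -0.4 -3.2] T [-0.04 -0.19  0.04] gw 35.1 gf 59.9 q [-0.24  0.38  1.53  0.    1.23  0.31]
```

```bash
python3 -m creep '[[[0,0,0.4,0,0,0],[0,0,0.9,0,0,0],[0,0,1.4,0,0,0],[0,0,1.9,0,0,0],[0,0,2.3,0,0,0],[0,0,2.3,0,0,0],[0,0,2.3,0,0,0]]]' >/dev/null; python3 -c "
from h import *;st()"; python3 -m creep '[[[-0.2,1,0,0,0,-0.4],[-0.4,2.5,0,0,0,-1],[-0.6,4,0,0,0,-1.8],[-0.8,5.5,0,0,0,-2.6],[-1,7,0,0,0,-3.4],[-1.3,8.5,0,0,0,-4.2],[-1.5,10,0,0,0,-5],[-1.7,11.5,0,0,0,-5.8],[-1.9,13,0,0,0,-6.6],[-2.1,14.2,0,0,0,-7.2],[-2.3,15,0,0,0,-7.6],[-2.3,15,0,0,0,-7.6],[-2.3,15,0,0,0,-7.6],[-2.3,15,0,0,0,-7.6],[-2.3,15,0,0,0,-7.6]]]' >/dev/null; python3 -c "
from h import *;st()"
```

```text
t24.80 p [535.8 -11.3 316.1] yaw_y -31.2 F [-0.6  0.3 -3.4] T [-0.09  0.    0.02] gw 34.7 gf 61.5 q [-0.24  0.33  1.44 -0.    1.37  0.31]
t26.05 p [478.7 362.7 315.8] yaw_y -69.3 F [ 0.  -0.6 -3.5] T [-0.02  0.03 -0.09] gw 35.2 gf 61.7 q [ 0.45  0.48  1.23 -0.    1.43  1.66]
```

```bash
python3 -m creep '[[[0,0,-1,0,0,0],[0,0,-2.3,0,0,0],[0,0,-3.6,0,0,0],[0,0,-4.9,0,0,0],[0,0,-6.2,0,0,0],[0,0,-7.4,0,0,0],[0,0,-8.2,0,0,0],[0,0,-8.7,0,0,0],[0,0,-8.7,0,0,0],[0,0,-8.7,0,0,0]]]' >/dev/null; python3 -c "
from h import *;st()"; for i in 1 2 3; do python3 -m creep '[[[0,0,-0.03,0,0,0],[0,0,-0.06,0,0,0],[0,0,-0.06,0,0,0]]]'|sed -n '2p;4p'; done
```

```text
t26.88 p [479.  363.4  99.3] yaw_y -69.3 F [-0.3  0.1 -2.2] T [ 0.04 -0.01  0.05] gw 35.3 gf 61.6 q [ 0.45  0.7   1.47 -0.    0.97  1.66]
eef_pos: [478.8, 363.8, 98.2]
force: [0.2, 0.7, -3.7]
eef_pos: [478.4, 363.7, 95.7]
force: [-0.1, 0.1, -3.8]
eef_pos: [478.3, 363.7, 94.0]
force: [-0.8, 0.9, -3.6]
```

```bash
for i in 1 2 3; do python3 -m creep '[[[0,0,-0.03,0,0,0],[0,0,-0.03,0,0,0]]]'|sed -n '2p;4p'; done
```

```text
eef_pos: [478.5, 363.7, 93.5]
force: [-0.3, -0.6, -1.4]
eef_pos: [478.5, 363.7, 93.4]
force: [-3.3, -2.2, 4.5]
eef_pos: [478.5, 363.8, 93.4]
force: [-5.8, -2.5, 11.5]
```

```bash
python3 -m creep '[[[0,0,0.04,0,0,0],[0,0,0.04,0,0,0]]]' - 20|sed -n '2p;4p'; python3 -m creep '[[[0,0,0,0,0,0],[0,0,0,0,0,0],[0,0,0,0,0,0],[0,0,0,0,0,0],[0,0,0,0,0,0],[0,0,0,0,0,0],[0,0,0,0,0,0]]]' 85|sed -n '2p;4,5p'; python3 -m creep '[[[0,0,1,0,0,0],[0,0,2.5,0,0,0],[0,0,4,0,0,0],[0,0,6,0,0,0],[-4,4,8,0,0,0],[-8,4,8,0,0,0],[-8,4,8,0,0,0],[-8,4,8,0,0,0],[-8,4,8,0,0,0],[-8,4,8,0,0,0],[-8,4,8,0,0,0],[-8,4,8,0,0,0]]]'|sed -n '1,2p;4,5p'; python3 - <<'E'
from h import *
t=ctrl.capture("top");s=ctrl.capture("scene")
f=lambda im,x,y,w,h,k: cv2.resize(im[y:y+h,x:x+w],(w*k,h*k),interpolation=cv2.INTER_CUBIC)
a=np.hstack([f(t["image"],155,195,100,75,4),f(t["image"],270,180,100,75,4)])
b=np.hstack([f(s["image"],140,185,100,75,4),f(s["image"],260,190,100,75,4)])
cv2.imwrite("pics/end.png",np.vstack([a,b])[:,:,::-1])
i0=cv2.imread("pics/top0.png")[:,:,::-1].astype(int);d=np.abs(t["image"].astype(int)-i0).sum(2)
print("glue diff",d[195:225,380:405].mean(),"desk noise",d[270:278,260:280].mean())
E
```

```text
eef_pos: [478.5, 363.7, 93.4]
force: [-2.6, 0.2, 3.6]
eef_pos: [478.4, 363.7, 92.9]
force: [0.7, 0.3, 0.1]
grip_width: 0.994
time_s: 29.88
eef_pos: [277.5, 464.1, 293.3]
force: [0.1, -0.0, -1.0]
grip_width: 0.994
glue diff 2.3 desk noise 1.9125
```

View pics/end.png

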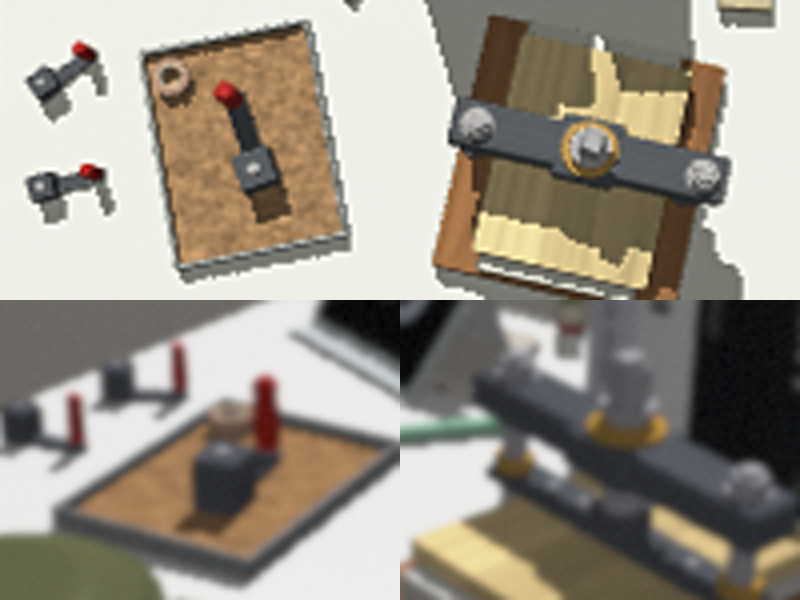

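The crank lies flat in the tray with its handle up at (228,95). The platen is down on the book, and the book and glue stick look undisturbed. I'm handing in.

```bash
python3 -c "
from rig import ctrl
print(ctrl.finish_job())"
```

```text
the job is handed in; nothing more can be done
None
```

I wound the press to its hard stop, laid the crank back flat in the tray with its handle up, saw no sign in the pictures that the book or glue stick had moved, and handed the job in at about 30 s; the result is not known.

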